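# Seat a counting slide and bed it with the stage clip

## Robot

A 6-joint arm with a two-finger parallel gripper is mounted at the origin on a cart in front of the work surface, level with it; the furniture and walls round the work are solid. World frame = base frame: x ahead of the robot, y to its left, z up, the work surface at z = 0. Lengths are in m, angles in degrees, forces in N, time in s.
With the tool pointing down it reaches from about 0.375 to 0.9 m from the base axis. Payload 3.1 kg.
Tool frame: the origin (TCP) lies where the fingers leave the gripper's body, on its centre line; the fingertips stand 70 mm ahead of it and the grasp point (between the pads) lies 51 mm ahead of it; z points along the fingers, y is the line along which they close (so a half turn about z gives the same grasp; the last joint's range is limited). The gripper opens to 87 mm and grips with 3 to 60 N. Pads are 19 mm wide; open, the fingers measure 117 mm over their backs; the gripper's body (75 mm by 190 mm) begins 51 mm behind the grasp point.
Start: joints at [66.377, 30.224, 82.088, -0, 67.689, -10.227], TCP at [0.145, 0.608, 0.292] pointing down, gripper open.
Joint ranges: [-176.69, 176.69], [-43.24, 126.21], [12.49, 139.97], [-82, 262], [0, 151.66], [-163.58, 163.58]. Speed limits (degrees/s): [159.86, 159.86, 180, 180, 180, 180].

## Interface

Orientations are given as a 3x3 rotation matrix whose columns are the frame's x, y, z axes.
In Python, from rig import readout, capture, calibration, bot, look_for gives the robot as it stands. The module is installed in compiled form; this text tells all that it offers.
- The arm moves only by the shell command python3 -m pendant 'ROWS'. ROWS is JSON, a list of rows, each a list of 7 numbers: the shift along the tool's x, y, z normalised to -1 to 1, where 1 is 200 mm, then the turn, a rotation vector about the tool's x, y, z normalised to -1 to 1, where 1 is 180 degrees, then the closure, from -1 (fully open) to 1 (shut). In form: [[dx, dy, dz, ax, ay, az, grip], ...]. A call has 1 to 8 rows; each row is the pose to reach, as a shift and turn from the pose commanded when the call began, along the tool's axes at that moment, turning the shorter way round; what a row does not reach only later rows make up. A row lasts 1/10 s, in which the tool goes at most 50 mm and 8.59 degrees, less where a joint would pass 70% of its speed; a pose out of reach is approached as far as the arm can. A call with a number of a shift or a turn outside -1 to 1 is refused whole. A call with a gripper value outside its range is refused whole. The fingers move at their own pace and stop on an object; the grip force is fixed at half the most. Time passes only in rows, so rows that repeat a pose let the fingers close. It gives the time, the measured TCP pose, the force, the opening and the grip force at its end, in the units of the state.
- readout.read_state(): the state, without advancing time (a new reading comes with each control period).
- capture(name): name is "scene" or "top" or "wrist"; returns (picture, depth): 384x512x3 uint8, red, green, blue; 384x512 float32, m along the optical axis (not along the pixel's ray), 0 where there is no reading.
- calibration(name): a dict with "mtx" (3x3 intrinsics, pixels), "k1" (the pictures are not rectified: a ray, as slopes to the right and down, at radius r is drawn at 1 + k1 r^2 times it, then the intrinsics apply), "T" (4x4, takes a point from camera to world coordinates); the wrist camera has in their place "mount" (4x4, takes a point from camera to tool coordinates, whose origin is the TCP and whose axes are the flange's). Camera axes: x right, y down, z forward; pixel columns grow to the right and rows downward; lengths in m; the calibration is good to about 2 mm. A picture is of the moment at which its call begins: read the wrist's pose just before it. calibration takes no time and is no camera call.
- bot.hand_in(): hands the job in; it is judged then, once.
Trained networks look in the newest picture that a camera, given by its name, has taken for a name from the list of things; names that differ only in an ending like _2 or _b are one class to them, and where a whole thing is asked for, a point or a joint stands for the part that bears it (a point fixed in the world has none). Each returns a list of dicts, best first, with "conf" (0 to 1); they miss things now and then, are a little off and sometimes report something else, mostly with a low value. They report only what shows in the picture. A call takes as long as a camera call. They do not tell look-alikes from the thing itself.
- look_for(thing, camera): "extent" ([left, top, right, bottom] in pixels, round what is visible of it).
The state is a dict: "time_s": time; "joint_positions": joint angles; "qvel": joint speeds; "tau": joint torques, N m; "position": TCP position; "tcp_rot": TCP orientation; "force": force on the tool from outside, world axes, zero at the start; "moment": the same for the moment, N m; "opening": opening from 0.0 (shut) to 1.0 (fully open); "grasp_force": force on a finger pad.
Only numpy, scipy, OpenCV 4.12 (cv2) and the standard library are available. Lean on these libraries where they do the work, as an engineer would, in place of code of your own. Each camera call takes 0.05 s, during which the arm holds its last target. There are 200 camera calls.

## Task

Get the counting slide seated on its stage for the morning's count: gently push it along the bed, without lifting it off or ramming it, until its end sits against the orange end stop, and let go of it. Then swing the spring clip round its screw up onto the slide's edge, as far as it goes but without forcing it, and leave it pressing there for two seconds so that the slide beds flat. Finally swing the clip well clear of the slide again, back out as it stood before, leaving the slide seated against the stop and the other things on the bench where they are.

Things in the scene. Friction and masses are not known exactly. Their poses are not given: they have to be found in the camera images.
- stage: Fixed slide stage: grey base plate 130x160x10 mm (x -90 to +40, y -115 to +45 mm) with a dark steel bed on it, bed top 30 mm above the bench. Origin: on the bench under the track's centre line. y runs along the track toward the orange end stop, x toward a low aluminium side fence (inner face x = +18.5, y -36 to +5, top z 38 mm), z up. Wide part of the bed: x -42 to +24, y -42 to +45 mm.
- rail_top (a point): Point on top of the bed's narrow rail, on the track's centre line, at stage (0, -60, 30) mm; axes as the stage's. For stage y -42 to -115 mm the bed is only this rail, 20 mm wide and 20 mm above the base plate: there the slide overhangs 8 mm on both sides, so fingers can take its long edges.
- stop_bracket (a point): Top centre of the small aluminium bracket that holds the end stop's brass thumb screw, at stage (0, 32, 44) mm. The orange stop block (16 mm wide, 7 mm tall, 5 mm thick) stands on the bed before it; the face that the slide's end meets lies anywhere from stage y -18 to +4 mm. That setting differs each time and is not measured: it must be felt (or seen). It does not yield.
- slide: Loose counting slide (thick glass chamber slide), 36 x 76 x 4 mm, about 45 g, pale blue-green with a white label band at the end away from the stop. Origin: centre of its underside; y along its length toward the stop, z up. It starts flat on the bed, 8 to 46 mm short of the stop, with 0 to 3 mm between it and the fence.
- slide_mid (a point): Centre of the slide, half-way up its thickness; axes as the slide's. Good grip: across the 36 mm width, 22 mm from this centre toward the white end (-y), fingertips about 8 mm below the slide's top; there the narrow rail leaves the fingers room all the way to the stop. Keep the push on the stop under about 8 N: 10 N chips the glass.
- clip_pivot (a point): On the vertical axis of the clip's pivot screw, at stage (-30, 25, 38) mm; axes as the stage's.
- clip_knob (a point): On the upright red finger knob of the clip (10 mm diameter; foot 14 mm below this point, top 10 mm above it), 46 mm from the pivot axis and 52 mm above the bench with the clip clear, 1.5 mm higher with the toe on the slide. Pushing it sideways swings the clip; x points from the pivot to the knob.
- clip_toe (a point): Underside of the clip's steel toe, 60 mm from the pivot axis, in line with the knob. The toe is 14 mm along the leaf and 35 mm wide along its swing, its two sides turned up 19 degrees like a ski, polished; hanging free its underside is 2 mm above the bed, so it must ride up 2 mm onto the slide.
- clip_leaf: The clip's steel leaf with its knob and toe. Origin on the pivot axis, 32 mm above the bench; x along the leaf to the toe. It bends up against its spring (about 2 to 3 N at the toe) and swings with the clip.
- clip (a joint): Swing of the clip (rad). 0 = fully on, a hard end of travel, leaf at -68 degrees from the stage's x axis, toe well over the slide; grows as it swings clear, clockwise from above, to 1.6 at the other hard end. Toe is off the slide beyond 0.5. Starts at 1.1 to 1.5. Stays where left; pushing the knob takes 2 N, up to 8 N while the toe climbs the slide's edge.
- slide_box: Blue slide box 33 x 86 x 31 mm, bystander; origin at the centre of its underside.
- forceps: Fine steel forceps 14 x 130 x 7 mm lying on the bench, bystander; origin at the centre of the underside.
- rubber_bung: Red-brown rubber bung 35 mm across, 28 mm tall, bystander; origin at the centre of its underside.
- petri_dish: Closed petri dish 90 mm across, 15 mm tall, bystander; origin at the centre of its underside.
Not all that is in view belongs to the job. There is more than one size of the slide; the one meant has the size given above. Of the things shaped like the stage, the grey one is meant.

How it is judged:
By the outcome, as a careful person would: the job done as asked, in the order asked, and still so for the second after the job is handed in, with the robot touching nothing.
It also fails if it takes over 67 s, if anything falls off the work surface, if the arm or the gripper's body presses on something with over 40 N, if the wrist force passes 120 N, or if a joint passes its speed limit or range.

## Working session

There is one attempt and no reset: what is moved stays moved. The work goes in short steps, Python scripts to look and compute and a shell command to move; the robot and the scene stay as the last step left them, time stands still between calls to the robot, and variables do not carry over. Pictures are saved under pics/ and viewed, at most 10 in all, crops included, and the job is handed in when it is done.

```bash
mkdir -p pics; cat > h.py <<'E'
import numpy as np, cv2
from rig import readout, capture, calibration, bot, look_for
def T_of(name,st=None):
    c=calibration(name)
    if name!="wrist": return c,np.array(c["T"])
    st=st or readout.read_state(); T=np.eye(4);T[:3,:3]=st["tcp_rot"];T[:3,3]=st["position"]
    return c,T@np.array(c["mount"])
def ray(c,u,v):
    K=np.array(c["mtx"]);
    p=cv2.undistortPoints(np.array([[[u,v]]],float),K,np.array([c["k1"],0,0,0,0.]))[0,0]
    return np.array([p[0],p[1],1.])
def at_z(c,T,u,v,z):
    d=T[:3,:3]@ray(c,u,v);o=T[:3,3]; return o+d*(z-o[2])/d[2]
def at_d(c,T,u,v,d): return T[:3,:3]@(ray(c,u,v)*d)+T[:3,3]
def proj(c,T,P):
    p=np.linalg.inv(T)@np.append(P,1); K=np.array(c["mtx"]); x=p[:2]/p[2]; x=x*(1+c["k1"]*(x@x)); return K[:2,:2]@x+K[:2,2]
E
python3 - <<'E'
from h import *
s=readout.read_state(); print(s["time_s"],s["position"],s["tcp_rot"],s["opening"])
for n in("scene","top"):
    im,d=capture(n); cv2.imwrite(f"pics/{n}0.png",im[:,:,::-1]); np.savez(f"{n}0.npz",im=im,d=d)
    c,T=T_of(n); print(n,T[:3,3])
    for t in("stage","slide","clip_knob","clip_toe","clip_leaf","slide_box","forceps","rubber_bung","petri_dish"):
        for r in look_for(t,n)[:3]:
            e=r["extent"];u,v=(e[0]+e[2])/2,(e[1]+e[3])/2; dd=d[int(v),int(u)]
            print(t,round(r["conf"],2),np.round(e),np.round(at_d(c,T,u,v,dd),3) if dd else None)
E
```

```text
0.0 [0.14451967 0.60746982 0.29128543] [[-9.72807438e-01  2.31613825e-01 -8.51261505e-04]
 [ 2.31615087e-01  9.72805540e-01 -1.95794861e-03]
 [ 3.74623941e-04 -2.10187198e-03 -9.99997721e-01]] 1.0017370980728932
scene [ 0.22472343 -0.48792491  0.74872897]
stage 0.95 [256. 212. 340. 291.] [ 0.548 -0.082  0.021]
stage 0.9 [111. 172. 180. 239.] [0.272 0.232 0.018]
slide 0.8 [298. 239. 332. 266.] [ 0.576 -0.109  0.034]
slide 0.68 [267. 179. 306. 205.] [0.634 0.11  0.006]
slide 0.64 [328. 211. 370. 228.] [ 0.722 -0.05   0.007]
clip_knob 0.67 [270. 234. 284. 256.] [ 0.502 -0.06   0.05 ]
clip_knob 0.6 [131. 189. 154. 202.] [0.275 0.252 0.038]
clip_toe 0.67 [273. 234. 282. 258.] [ 0.502 -0.064  0.052]
clip_toe 0.47 [133. 190. 152. 198.] [0.276 0.251 0.044]
clip_leaf 0.69 [268. 237. 286. 254.] [ 0.501 -0.063  0.053]
clip_leaf 0.5 [134. 184. 150. 201.] [0.275 0.25  0.05 ]
slide_box 0.86 [254. 139. 281. 159.] [0.663 0.27  0.031]
slide_box 0.18 [270. 236. 284. 257.] [ 0.502 -0.06   0.044]
forceps 0.4 [272. 238. 284. 258.] [ 0.504 -0.065  0.042]
rubber_bung 0.59 [272. 236. 286. 256.] [ 0.506 -0.0
[... 334 characters left out ...]
.036]
slide 0.78 [310. 172. 338. 188.] [ 0.58  -0.103  0.032]
slide 0.59 [246. 148. 268. 178.] [0.634 0.112 0.007]
clip_knob 0.42 [194. 267. 216. 278.] [0.279 0.265 0.027]
clip_toe 0.45 [174. 172. 184. 186.] [0.573 0.36  0.029]
clip_leaf 0.48 [194. 267. 210. 276.] [0.282 0.274 0.03 ]
clip_leaf 0.32 [176. 172. 183. 188.] [0.569 0.357 0.031]
slide_box 0.79 [188. 143. 218. 164.] [0.657 0.286 0.033]
slide_box 0.18 [310. 173. 336. 192.] [ 0.573 -0.099  0.038]
slide_box 0.16 [303. 197. 320. 209.] [ 0.504 -0.061  0.059]
rubber_bung 0.45 [175. 174. 183. 191.] [0.562 0.36  0.024]
rubber_bung 0.28 [282. 163. 341. 218.] [ 0.547 -0.064  0.028]
petri_dish 0.59 [339. 126. 366. 152.] [ 0.72  -0.197  0.017]
```

```bash
python3 - <<'E'
import cv2
a=cv2.imread("pics/scene0.png")
b=cv2.resize(a[165:305,235:425],None,fx=4,fy=4,interpolation=3)
cv2.imwrite("pics/c1.png",b)
E
```

```text
(no output)
```

View pics/scene0.png

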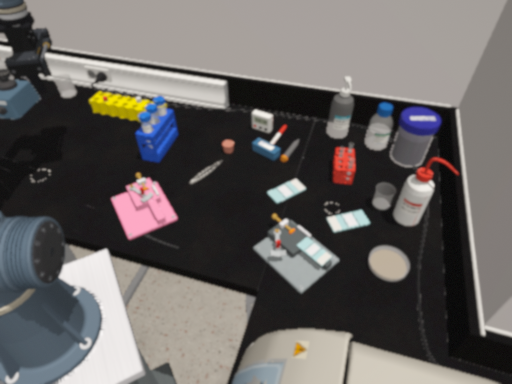

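View pics/c1.png

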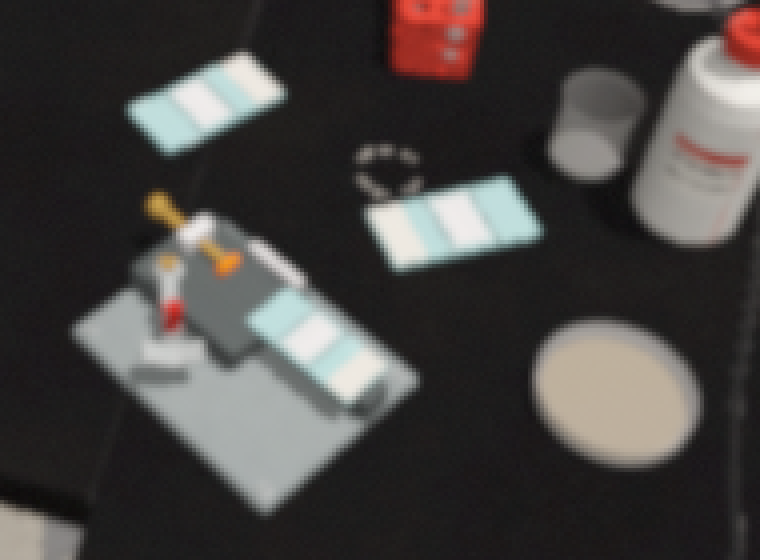

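The scene picture shows the grey stage at about (298,255), with a slide on it at (315,252) and the red clip knob at (278,244). What could be mistaken for them:
- The pink stage at (145,207) is the wrong colour.
- The loose slides at (286,190) and (349,220) lie on the bench.

The slide on the grey stage's bed is the one meant. In the crop it carries its white band at the end away from the orange stop at (291,231).

```bash
python3 - <<'E'
from h import *
c,T=T_of("scene")
for n,(u,v),z in [("left",(72,330),.01),("bottom",(265,512),.01),("right",(418,380),.01),("slideTL",(288,288),.034),("slideL",(247,322),.034),("slideB",(350,405),.034),("slideR",(388,362),.034),("stop",(226,255),.037),("knobtop",(175,303),.062)]:
    print(n,np.round(at_z(c,T,235+u/4,165+v/4,z),4))
m=calibration("wrist");print(m)
E
```

```text
left [ 0.4638 -0.0154  0.01  ]
bottom [ 0.5011 -0.1708  0.01  ]
right [ 0.6257 -0.1405  0.01  ]
slideTL [ 0.5838 -0.0637  0.034 ]
slideL [ 0.5491 -0.0734  0.034 ]
slideB [ 0.5694 -0.1477  0.034 ]
slideR [ 0.605  -0.1341  0.034 ]
stop [ 0.563  -0.0273  0.037 ]
knobtop [ 0.5074 -0.0594  0.062 ]
{'mtx': array([[332.64772232,   0.        , 253.51166258],
       [  0.        , 332.64772232, 191.06599806],
       [  0.        ,   0.        ,   1.        ]]), 'k1': -0.09209603020444249, 'mount': array([[ 1.53873930e-04, -9.68470840e-01, -2.49126891e-01,
         6.81614211e-02],
       [ 9.99999892e-01,  3.97564526e-05,  4.63101146e-04,
        -9.63286692e-04],
       [-4.38595554e-04, -2.49126935e-01,  9.68470742e-01,
        -9.26094823e-02],
       [ 0.00000000e+00,  0.00000000e+00,  0.00000000e+00,
         1.00000000e+00]])}
```

```bash
python3 -m pendant '[[-0.97,-1,0,0,0,0,-1],[-0.97,-1,0,0,0,0,-1],[-0.97,-1,0,0,0,0,-1],[-0.97,-1,0,0,0,0,-1],[-0.97,-1,0,0,0,0,-1],[-0.97,-1,0,0,0,0,-1]]' && python3 -m pendant '[[-0.97,-1,0,0,0,0,-1],[-0.97,-1,0,0,0,0,-1],[-0.97,-1,0,0,0,0,-1],[-0.97,-1,0,0,0,0,-1],[-0.97,-1,0,0,0,0,-1],[-0.97,-1,0,0,0,0,-1]]' && python3 -m pendant '[[-0.97,-1,0.2,0,0,0.35,-1],[-0.97,-1,0.2,0,0,0.35,-1],[-0.97,-1,0.2,0,0,0.35,-1],[-0.97,-1,0.2,0,0,0.35,-1],[-0.97,-1,0.2,0,0,0.35,-1],[-0.97,-1,0.2,0,0,0.35,-1],[-0.97,-1,0.2,0,0,0.35,-1],[-0.97,-1,0.2,0,0,0.35,-1]]'
python3 - <<'E'
from h import *
s=readout.read_state(); print(s["time_s"],s["position"],s["tcp_rot"][:,1],s["joint_positions"],s["qvel"])
im,d=capture("wrist"); cv2.imwrite("pics/w1.png",im[:,:,::-1]); np.savez("w1.npz",im=im,d=d,R=s["tcp_rot"],p=s["position"])
c,T=T_of("wrist",s)
for t in("stage","slide","clip_knob","clip_toe"):
    for r in look_for(t,"wrist")[:2]: print(t,r["conf"],np.round(r["extent"]))
E
```

```text
time_s: 1.6
position: [0.2881, 0.3658, 0.2924]
tcp_rot: [[-0.972, 0.233, 0.0], [0.233, 0.972, -0.001], [-0.0, -0.001, -1.0]]
force: [0.5, 0.7, -0.1]
opening: 0.998
grasp_force: 0.0
time_s: 2.2
position: [0.4317, 0.1261, 0.2927]
tcp_rot: [[-0.972, 0.234, 0.002], [0.234, 0.972, -0.001], [-0.003, 0.0, -1.0]]
force: [-0.1, 0.7, 0.2]
opening: 0.999
grasp_force: 0.0
time_s: 3.0
position: [0.5724, -0.1121, 0.2517]
tcp_rot: [[-0.229, 0.973, -0.0], [0.973, 0.229, 0.0], [0.0, -0.0, -1.0]]
force: [-0.3, -0.1, -0.1]
opening: 0.998
grasp_force: 0.0
3.0 [ 0.57240972 -0.11209523  0.25174722] [ 9.73347201e-01  2.29336457e-01 -1.26882626e-04] [-2.20525682e+01  2.98468751e+01  9.05677297e+01  5.91333331e-03
  5.95979167e+01 -3.53135700e+01] [ 1.17443009 -0.77250688  1.28138315 -0.08429017  0.14945784 24.94753779]
stage 0.71 [169.  16. 305. 218.]
slide 0.69 [355. 106. 454. 188.]
slide 0.66 [238. 129. 279. 209.]
clip_knob 0.71 [168.  72. 225. 137.]
clip_toe 0.98 [169.  72. 224. 135.]
```

View pics/w1.png

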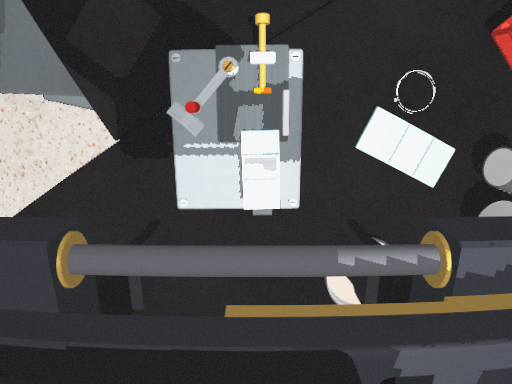

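The wrist picture shows the stage at (170–303, 50–210), and the slide at (241–280, 130–209) with its far end clear of the wide bed. It also shows the orange stop at (262,91), the fence at (286,112), the knob at (192,107) and the pivot at (229,67).

```bash
python3 - <<'E'
from h import *
f=np.load("w1.npz");im=f["im"]
s=dict(tcp_rot=f["R"],position=f["p"]);c,T=T_of("wrist",s)
b=cv2.resize(im[30:220,155:315,::-1],None,fx=4,fy=4,interpolation=cv2.INTER_CUBIC)[:600*2]
b=cv2.resize(im[70:215,160:310,::-1],None,fx=4,fy=4,interpolation=cv2.INTER_CUBIC)
cv2.imwrite("pics/w1c.png",b)
P={}
for n,(u,v),z in [("BL",(178,209),.01),("BR",(301,209),.01),("TR",(303,50),.01),("TL",(170,51),.01),("s1",(241,130),.034),("s2",(280,130),.034),("s3",(280,209),.034),("s4",(241,209),.034),("stop",(262,94),.037),("pivot",(229,67),.044),("knob",(192,106),.062),("fence",(283,112),.038)]:
    P[n]=at_z(c,T,u,v,z); print(n,np.round(P[n],4))
o=np.array([.5618,-.038]);a=np.arctan2(*( (P["BR"]-P["BL"])[[1,0]]));print(np.degrees(a),np.degrees(np.arctan2(*(P["s1"]-P["s4"])[[1,0]]))-90,np.degrees(np.arctan2(*(P["TR"]-P["BR"])[[1,0]]))-90)
E
```

```text
BL [ 0.5027 -0.1679  0.01  ]
BR [ 0.6292 -0.138   0.01  ]
TR [0.59   0.0153 0.01  ]
TL [ 0.4665 -0.0142  0.01  ]
s1 [ 0.55   -0.0705  0.034 ]
s2 [ 0.585  -0.0622  0.034 ]
s3 [ 0.6039 -0.1362  0.034 ]
s4 [ 0.5668 -0.1449  0.034 ]
stop [ 0.5612 -0.0348  0.037 ]
pivot [ 0.5281 -0.0194  0.044 ]
knob [ 0.5065 -0.0583  0.062 ]
fence [ 0.5833 -0.0458  0.038 ]
13.293111460476796 12.755618183138495 14.332871908033525
```

View pics/w1c.png

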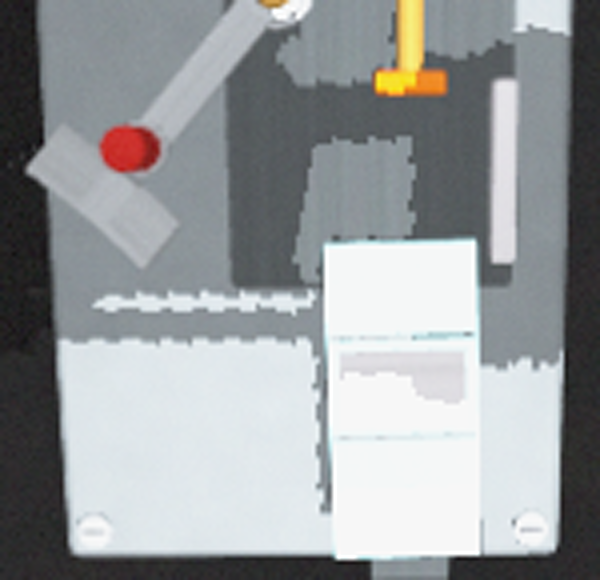

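Fit of the stage: yaw about 13.6°, origin about (0.5625, -0.037). The slide centre is at stage (-1.5, -68) and the stop face is near y = +2. I'll move over the grip point and come most of the way down.

```bash
python3 -m pendant '[[-0.0725,0.033,0.2,0,0,0,-1],[-0.0725,0.033,0.4,0,0,0,-1],[-0.0725,0.033,0.55,0,0,0,-1],[-0.0725,0.033,0.55,0,0,0,-1],[-0.0725,0.033,0.55,0,0,0,-1]]'
python3 - <<'E'
from h import *
s=readout.read_state(); R=s["tcp_rot"];print(s["position"],np.degrees(np.arctan2(R[1,1],R[0,1])))
im,d=capture("wrist"); cv2.imwrite("pics/w2.png",im[:,:,::-1]); np.savez("w2.npz",im=im,d=d,R=s["tcp_rot"],p=s["position"])
E
```

```text
time_s: 3.75
position: [0.5819, -0.1229, 0.1424]
tcp_rot: [[-0.236, 0.972, -0.0], [0.972, 0.236, 0.0], [0.0, -0.0, -1.0]]
force: [0.6, 0.8, 1.0]
opening: 1.001
grasp_force: 0.0
[ 0.58189302 -0.12285038  0.14244357] 13.654526748445514
```

View pics/w2.png

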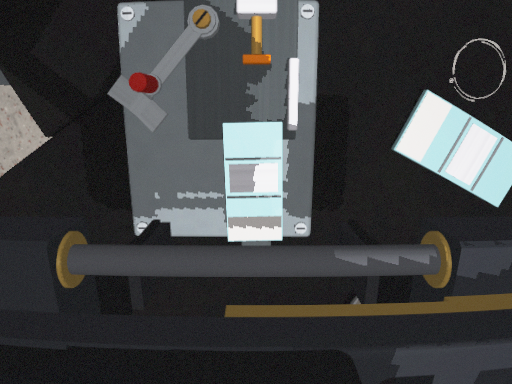

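Closer up, the slide is at (223–283, 122–241), the stop's front edge is at (257,62), the fence is at (293,93) and the knob is at (140,83).

```bash
python3 - <<'E'
from h import *
f=np.load("w2.npz");s=dict(tcp_rot=f["R"],position=f["p"]);c,T=T_of("wrist",s)
for n,(u,v),z in [("s1",(223,124),.034),("s2",(282,122.5),.034),("s3",(283,241),.034),("s4",(228,241),.034),("stop",(257,62.5),.036),("pivot",(203,19),.044),("knob",(138,82),.062),("fenceB",(290,129),.038),("fenceT",(290,59),.038),("BL",(133,236),.01),("BR",(310,236),.01),("TR",(318,-5),.01)]:
    w=at_z(c,T,u,v,z); print(n,np.round(w[:2],4),"tool mm",np.round((f["R"].T@(w-f["p"]))[:2]*1e3,1))
E
```

```text
s1 [ 0.5501 -0.0722] tool mm [ 56.7 -18.9]
s2 [ 0.584 -0.063] tool mm [57.6 16.2]
s3 [ 0.6041 -0.1361] tool mm [-18.1  18.5]
s4 [ 0.5693 -0.1445] tool mm [-18.1 -17.3]
stop [ 0.5615 -0.0336] tool mm [91.6  1.2]
pivot [ 0.528  -0.0192] tool mm [113.4 -27.9]
knob [ 0.5056 -0.0595] tool mm [ 79.6 -59.2]
fenceB [ 0.5892 -0.0654] tool mm [54.  20.7]
fenceT [ 0.5791 -0.0275] tool mm [93.3 19.8]
BL [ 0.501 -0.168] tool mm [-24.8 -89.2]
BR [ 0.6268 -0.137 ] tool mm [-24.4  40.3]
TR [0.5883 0.019 ] tool mm [136.3  39.7]
```

```bash
python3 -m pendant '[[-0.012,0,0.1,0,0,0,-1],[-0.012,0,0.18,0,0,0,-1],[-0.012,0,0.232,0,0,0,-1],[-0.012,0,0.232,0,0,0,-1],[-0.012,0,0.232,0,0,0,-0.1]]' && python3 -m pendant '[[0,0,0,0,0,0,0.4],[0,0,0,0,0,0,0.4],[0,0,0,0,0,0,0.4],[0,0,0,0,0,0,0.4],[0,0,0,0,0,0,0.4]]'
```

```text
time_s: 4.3
position: [0.583, -0.1256, 0.097]
tcp_rot: [[-0.235, 0.972, 0.002], [0.972, 0.235, -0.001], [-0.001, 0.002, -1.0]]
force: [-0.4, 0.2, 1.1]
opening: 0.964
grasp_force: 0.0
time_s: 4.8
position: [0.5823, -0.1254, 0.096]
tcp_rot: [[-0.235, 0.972, 0.0], [0.972, 0.235, -0.0], [-0.0, 0.0, -1.0]]
force: [-0.7, -0.5, 0.3]
opening: 0.541
grasp_force: 0.0
```

```bash
python3 -m pendant '[[0,0,0,0,0,0,0.4],[0,0,0,0,0,0,0.4],[0,0,0,0,0,0,0.4],[0,0,0,0,0,0,0.4],[0,0,0,0,0,0,0.4]]'
```

```text
time_s: 5.3
position: [0.5823, -0.1254, 0.0958]
tcp_rot: [[-0.235, 0.972, 0.0], [0.972, 0.235, 0.0], [-0.0, 0.0, -1.0]]
force: [-0.5, 0.3, 0.7]
opening: 0.404
grasp_force: 30.0
```

```bash
python3 -m pendant '[[0.01,0,0,0,0,0,0.4],[0.02,0,0,0,0,0,0.4],[0.03,0,0,0,0,0,0.4],[0.04,0,0,0,0,0,0.4],[0.05,0,0,0,0,0,0.4],[0.06,0,0,0,0,0,0.4],[0.07,0,0,0,0,0,0.4],[0.08,0,0,0,0,0,0.4]]' && python3 -m pendant '[[0.01,0,0,0,0,0,0.4],[0.02,0,0,0,0,0,0.4],[0.03,0,0,0,0,0,0.4],[0.04,0,0,0,0,0,0.4],[0.045,0,0,0,0,0,0.4],[0.05,0,0,0,0,0,0.4]]'
python3 - <<'E'
from h import *
s=readout.read_state(); c,T=T_of("wrist",s)
im,d=capture("wrist"); b=cv2.resize(im[0:200,150:350,::-1],None,fx=3,fy=3,interpolation=2); cv2.imwrite("pics/w3.png",b); np.savez("w3.npz",R=s["tcp_rot"],p=s["position"])
E
```

```text
time_s: 6.1
position: [0.5785, -0.1097, 0.0958]
tcp_rot: [[-0.235, 0.972, -0.0], [0.972, 0.235, 0.0], [0.0, -0.0, -1.0]]
force: [0.2, -0.2, 0.9]
opening: 0.404
grasp_force: 30.0
time_s: 6.7
position: [0.5762, -0.1001, 0.0959]
tcp_rot: [[-0.235, 0.972, 0.0], [0.972, 0.235, -0.0], [-0.0, 0.0, -1.0]]
force: [-0.1, -0.4, 0.4]
opening: 0.406
grasp_force: 30.0
```

View pics/w3.png

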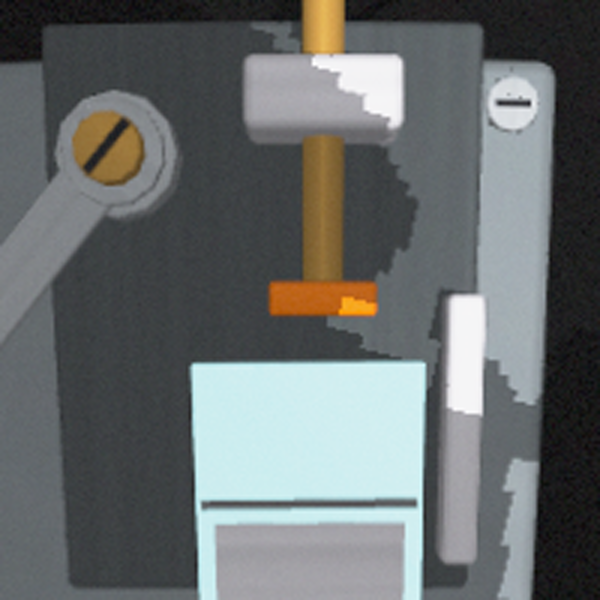

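The slide is straight in the grip and about 7 mm short of the stop (slide end at row 363 and stop at row 315 in the crop, 6.5 px/mm).

```bash
python3 -m pendant '[[0.005,0,0,0,0,0,0.4],[0.01,0,0,0,0,0,0.4],[0.015,0,0,0,0,0,0.4],[0.02,0,0,0,0,0,0.4],[0.0225,0,0,0,0,0,0.4],[0.025,0,0,0,0,0,0.4]]' && python3 -m pendant '[[0.0025,0,0,0,0,0,0.4],[0.005,0,0,0,0,0,0.4],[0.005,0,0,0,0,0,0.4]]'
```

```text
time_s: 7.35
position: [0.575, -0.0952, 0.0959]
tcp_rot: [[-0.235, 0.972, 0.0], [0.972, 0.235, -0.0], [-0.0, 0.0, -1.0]]
force: [0.3, -0.2, 0.5]
opening: 0.401
grasp_force: 30.0
time_s: 7.65
position: [0.5747, -0.0942, 0.0959]
tcp_rot: [[-0.235, 0.972, -0.0], [0.972, 0.235, 0.0], [0.0, -0.0, -1.0]]
force: [-0.2, -0.1, -0.9]
opening: 0.412
grasp_force: 30.0
```

```bash
python3 -m pendant '[[0.0025,0,0,0,0,0,0.4],[0.0025,0,0,0,0,0,0.4]]'
```

```text
time_s: 7.85
position: [0.5746, -0.0938, 0.0959]
tcp_rot: [[-0.235, 0.972, -0.0], [0.972, 0.235, 0.0], [0.0, -0.0, -1.0]]
force: [-0.4, 0.3, -0.3]
opening: 0.405
grasp_force: 30.0
```

```bash
python3 -m pendant '[[0.0012,0,0,0,0,0,0.4],[0.0012,0,0,0,0,0,0.4]]' | grep -E "pos|force" && python3 -m pendant '[[0.0012,0,0,0,0,0,0.4],[0.0012,0,0,0,0,0,0.4]]' | grep -E "pos|force"
```

```text
position: [0.5746, -0.0936, 0.0958]
force: [-0.1, 0.8, 0.0]
grasp_force: 30.0
position: [0.5746, -0.0935, 0.0959]
force: [-0.5, -0.8, 0.0]
grasp_force: 30.0
```

```bash
python3 -m pendant '[[0.0012,0,0,0,0,0,0.4],[0.0012,0,0,0,0,0,0.4]]' | grep -E "pos|force"
```

```text
position: [0.5746, -0.0934, 0.0959]
force: [0.1, -1.7, 1.0]
grasp_force: 30.0
```

```bash
python3 -m pendant '[[0.0012,0,0,0,0,0,0.4],[0.0012,0,0,0,0,0,0.4]]' | grep -E "pos|force"
```

```text
position: [0.5747, -0.0934, 0.096]
force: [0.2, -3.9, 0.4]
grasp_force: 30.0
```

Contact with the stop is felt at about 4 N. I'll release and lift clear.

```bash
python3 -m pendant '[[0,0,0,0,0,0,0],[0,0,0,0,0,0,-0.3],[0,0,0,0,0,0,-0.3],[0,0,0,0,0,0,-0.3],[0,0,-0.05,0,0,0,-0.3],[0,0,-0.2,0,0,0,-0.3],[0,0,-0.4,0,0,0,0],[0,0,-0.4,0,0,0,0.2]]'
python3 - <<'E'
from h import *
s=readout.read_state(); c,T=T_of("wrist",s);R=s["tcp_rot"];p=s["position"]
im,d=capture("wrist"); b=cv2.resize(im[0:240,100:360,::-1],None,fx=2.5,fy=2.5,interpolation=2); cv2.imwrite("pics/w4.png",b); np.savez("w4.npz",R=R,p=p)
print(np.degrees(np.arctan2(R[1,1],R[0,1])),p)
E
```

```text
time_s: 9.45
position: [0.5775, -0.0937, 0.1814]
tcp_rot: [[-0.235, 0.972, 0.01], [0.972, 0.235, -0.004], [-0.006, 0.009, -1.0]]
force: [0.6, -1.2, -0.6]
opening: 0.541
grasp_force: 0.0
13.616589646766498 [ 0.57747346 -0.09370001  0.18139064]
```

View pics/w4.png

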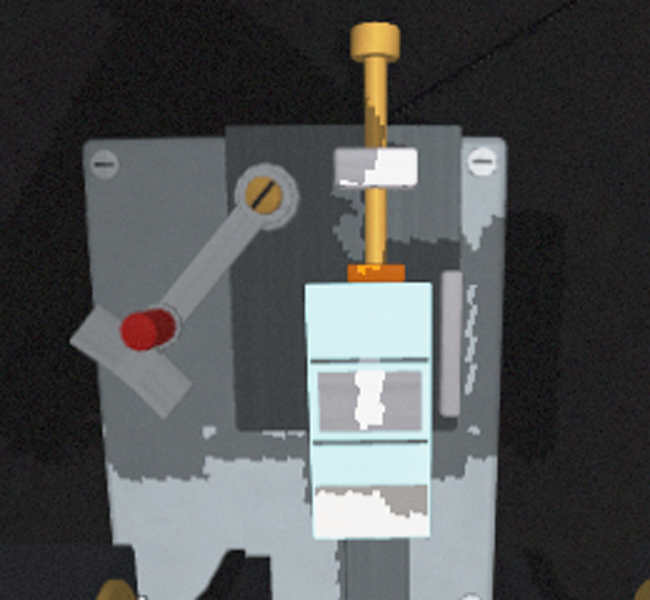

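The slide is seated against the orange stop at crop (375,280), with its sides parallel to the rail. The clip is still out, with its knob at (145,330). Next I'll straddle the knob with the fingers, keeping the closing line tangent to its arc.

```bash
python3 -m pendant '[[0.253,-0.2855,0,0,0,0.235,0.54],[0.253,-0.2855,0,0,0,0.235,0.54],[0.253,-0.2855,0,0,0,0.235,0.54],[0.253,-0.2855,0,0,0,0.235,0.54],[0.253,-0.2855,0,0,0,0.235,0.54],[0.253,-0.2855,0,0,0,0.235,0.54],[0.253,-0.2855,0,0,0,0.235,0.54],[0.253,-0.2855,0,0,0,0.235,0.54]]'
python3 - <<'E'
from h import *
s=readout.read_state(); c,T=T_of("wrist",s);R=s["tcp_rot"];p=s["position"]
im,d=capture("wrist"); cv2.imwrite("pics/w5.png",im[:,:,::-1]); np.savez("w5.npz",R=R,p=p,d=d)
print(np.degrees(np.arctan2(R[1,1],R[0,1])),p)
for n in("clip_knob","clip_toe"):
  for r in look_for(n,"wrist")[:2]: print(n,r)
print("pred knob",proj(c,T,np.array([.5057,-.0598,.062])))
E
```

```text
time_s: 10.3
position: [0.5068, -0.0571, 0.1756]
tcp_rot: [[0.478, 0.878, -0.001], [0.878, -0.478, 0.0], [-0.0, -0.001, -1.0]]
force: [0.1, -0.2, 0.2]
opening: 0.23
grasp_force: 0.0
-28.583771249920037 [ 0.50680043 -0.057055    0.1755642 ]
clip_knob {'extent': [227.0, 153.5, 278.4, 232.9], 'conf': 0.62}
clip_toe {'extent': [229.5, 150.2, 277.5, 231.0], 'conf': 0.93}
pred knob [254.38224635 215.88348894]
```

View pics/w5.png

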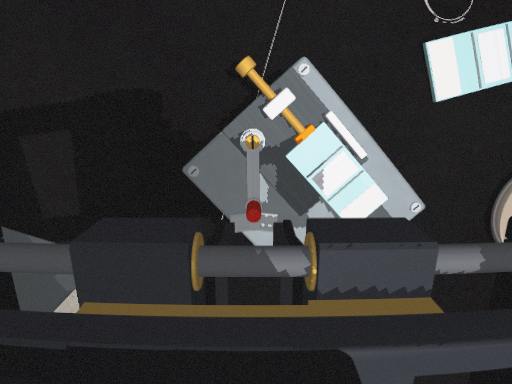

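The leaf runs straight up the picture from the knob at (254,212) to the pivot at (253,140). The knob is centred between the fingers and where I predicted it, so I'll descend.

```bash
python3 -m pendant '[[0,0,0.1,0,0,0,0.54],[0,0,0.2,0,0,0,0.54],[0,0,0.25,0,0,0,0.54],[0,0,0.298,0,0,0,0.54],[0,0,0.298,0,0,0,0.54],[0,0,0.298,0,0,0,0.54]]'
```

```text
time_s: 11.05
position: [0.5072, -0.0572, 0.1164]
tcp_rot: [[0.48, 0.877, 0.0], [0.877, -0.48, -0.0], [0.0, 0.0, -1.0]]
force: [0.3, -0.4, 0.1]
opening: 0.228
grasp_force: 0.0
```

```bash
python3 -m pendant '[[0.0005,0.015,0,0,0,-0.0222,0.54],[0.0021,0.03,0,0,0,-0.0444,0.54],[0.0047,0.0447,0,0,0,-0.0667,0.54],[0.0083,0.0593,0,0,0,-0.0889,0.54],[0.013,0.0735,0,0,0,-0.1111,0.54],[0.0186,0.0874,0,0,0,-0.1333,0.54],[0.0252,0.1009,0,0,0,-0.1556,0.54],[0.0327,0.1139,0,0,0,-0.1778,0.54]]'
```

```text
time_s: 11.85
position: [0.5296, -0.062, 0.1169]
tcp_rot: [[-0.061, 0.998, -0.001], [0.998, 0.061, 0.0], [0.001, -0.001, -1.0]]
force: [-1.6, 0.8, 0.1]
opening: 0.232
grasp_force: 0.7
```

```bash
python3 -m pendant '[[0.0003,0.0113,0,0,0,-0.0167,0.54],[0.0012,0.0225,0,0,0,-0.0333,0.54],[0.0026,0.0336,0,0,0,-0.05,0.54],[0.0047,0.0447,0,0,0,-0.0667,0.54]]' && python3 -m pendant '[[0.0001,0.0075,0,0,0,-0.0111,0.54],[0.0005,0.015,0,0,0,-0.0222,0.54],[0.0012,0.0225,0,0,0,-0.0333,0.54],[0.0021,0.03,0,0,0,-0.0444,0.54]]'
```

```text
time_s: 12.25
position: [0.5385, -0.0606, 0.1169]
tcp_rot: [[-0.266, 0.964, -0.001], [0.964, 0.266, 0.0], [0.001, -0.001, -1.0]]
force: [-1.3, 0.2, 0.8]
opening: 0.23
grasp_force: 0.7
time_s: 12.65
position: [0.5433, -0.0587, 0.1169]
tcp_rot: [[-0.398, 0.917, -0.003], [0.917, 0.398, 0.0], [0.001, -0.003, -1.0]]
force: [-4.3, -2.2, 2.6]
opening: 0.229
grasp_force: 2.3
```

```bash
python3 -m pendant '[[0.0001,0.0075,0,0,0,-0.0111,0.54],[0.0005,0.015,0,0,0,-0.0222,0.54],[0.0012,0.0225,0,0,0,-0.0333,0.54],[0.0021,0.03,0,0,0,-0.0444,0.54]]' && python3 -m pendant '[[0.0001,0.0075,0,0,0,-0.0111,0.54],[0.0005,0.015,0,0,0,-0.0222,0.54]]'
```

```text
time_s: 13.05
position: [0.5466, -0.0564, 0.1169]
tcp_rot: [[-0.522, 0.853, -0.008], [0.853, 0.522, -0.0], [0.004, -0.007, -1.0]]
force: [-7.2, -4.0, 4.5]
opening: 0.23
grasp_force: 3.9
time_s: 13.25
position: [0.5504, -0.0546, 0.117]
tcp_rot: [[-0.579, 0.815, -0.005], [0.815, 0.579, 0.0], [0.003, -0.004, -1.0]]
force: [-2.9, -1.2, 2.2]
opening: 0.231
grasp_force: 1.7
```

```bash
python3 -m pendant '[[0,0.0038,0,0,0,-0.0056,0.54],[0.0001,0.0075,0,0,0,-0.0111,0.54],[0.0003,0.0113,0,0,0,-0.0167,0.54],[0.0005,0.015,0,0,0,-0.0222,0.54],[0.0005,0.015,0,0,0,-0.0222,0.54]]'; python3 - <<'E'
from h import *
p=readout.read_state()["position"][:2]-np.array([.5278,-.0195]);print(np.degrees(np.arctan2(p[1],p[0])),np.hypot(*p))
E
```

```text
time_s: 13.75
position: [0.555, -0.0527, 0.1163]
tcp_rot: [[-0.634, 0.774, -0.0], [0.774, 0.634, -0.0], [-0.0, -0.0, -1.0]]
force: [-4.1, -2.1, 0.9]
opening: 0.23
grasp_force: 1.8
-50.60833339790884 0.04289514597899
```

```bash
python3 -m pendant '[[0,0.0038,0,0,0,-0.0056,0.54],[0.0001,0.0075,0,0,0,-0.0111,0.54],[0.0001,0.0075,0,0,0,-0.0111,0.54]]'; python3 - <<'E'
from h import *
p=readout.read_state()["position"][:2]-np.array([.5278,-.0195]);print(np.degrees(np.arctan2(p[1],p[0])),np.hypot(*p))
E
```

```text
time_s: 14.05
position: [0.5562, -0.0517, 0.1163]
tcp_rot: [[-0.66, 0.751, 0.0], [0.751, 0.66, -0.0], [-0.0, 0.0, -1.0]]
force: [-3.1, -1.4, 2.4]
opening: 0.232
grasp_force: 1.8
-48.530690720534025 0.042950464179966216
```

```bash
python3 -m pendant '[[0,0.0019,0,0,0,-0.0028,0.54],[0,0.0019,0,0,0,-0.0028,0.54]]'|grep -E "pos|orce"
```

```text
position: [0.5565, -0.0514, 0.1162]
force: [-2.8, -1.9, 1.4]
grasp_force: 1.8
```

```bash
python3 -m pendant '[[0,0.0019,0,0,0,-0.0028,0.54],[0,0.0019,0,0,0,-0.0028,0.54]]'|grep -E "pos|orce"
```

```text
position: [0.5567, -0.0512, 0.1162]
force: [-3.0, -1.4, 1.6]
grasp_force: 1.8
```

```bash
python3 -m pendant '[[0,0.0019,0,0,0,-0.0028,0.54],[0,0.0019,0,0,0,-0.0028,0.54]]'|grep -E "pos|orce"
```

```text
position: [0.557, -0.0509, 0.1163]
force: [-3.2, -1.6, 1.3]
grasp_force: 1.8
```

```bash
python3 -m pendant '[[0,0.0019,0,0,0,-0.0028,0.54],[0,0.0019,0,0,0,-0.0028,0.54]]'|grep -E "pos|orce"
```

```text
position: [0.5573, -0.0507, 0.1163]
force: [-3.3, -2.4, 1.5]
grasp_force: 2.0
```

```bash
python3 -m pendant '[[0,0.0019,0,0,0,-0.0028,0.54],[0,0.0019,0,0,0,-0.0028,0.54]]'|grep -E "pos|orce"
```

```text
position: [0.5573, -0.0506, 0.1163]
force: [-3.5, -3.4, 1.5]
grasp_force: 2.4
```

```bash
python3 -m pendant '[[0,0.0019,0,0,0,-0.0028,0.54],[0,0.0019,0,0,0,-0.0028,0.54]]'|grep -E "pos|orce"
```

```text
position: [0.5574, -0.0504, 0.1162]
force: [-4.6, -3.9, 2.6]
grasp_force: 2.9
```

```bash
python3 -m pendant '[[0,0.0019,0,0,0,-0.0028,0.54],[0,0.0019,0,0,0,-0.0028,0.54]]'|grep -E "pos|orce"; python3 - <<'E'
from h import *
p=readout.read_state()["position"][:2]-np.array([.5278,-.0195]);print(np.degrees(np.arctan2(p[1],p[0])),np.hypot(*p))
im,d=capture("wrist"); cv2.imwrite("pics/w6.png",im[:,:,::-1])
E
```

```text
position: [0.5574, -0.0503, 0.1162]
force: [-5.2, -3.7, 3.0]
grasp_force: 3.2
-46.102485553967455 0.042745689813038966
```

View pics/w6.png

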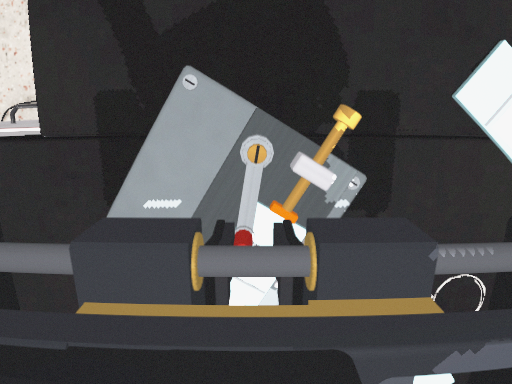

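The leaf lies over the slide and the clip is at its end of travel, with the force rising and no more motion. I'll ease off the knob and wait over 2 s.

```bash
for i in 1; do python3 -m pendant '[[0,-0.005,0,0,0,0,0.54],[0,-0.005,0,0,0,0,0.54],[0,-0.005,0,0,0,0,0.54],[0,-0.005,0,0,0,0,0.54],[0,-0.005,0,0,0,0,0.54],[0,-0.005,0,0,0,0,0.54],[0,-0.005,0,0,0,0,0.54],[0,-0.005,0,0,0,0,0.54]]'; done; python3 -m pendant '[[0,0,0,0,0,0,0.54],[0,0,0,0,0,0,0.54],[0,0,0,0,0,0,0.54],[0,0,0,0,0,0,0.54],[0,0,0,0,0,0,0.54],[0,0,0,0,0,0,0.54],[0,0,0,0,0,0,0.54],[0,0,0,0,0,0,0.54]]' >/dev/null; python3 -m pendant '[[0,0,0,0,0,0,0.54],[0,0,0,0,0,0,0.54],[0,0,0,0,0,0,0.54],[0,0,0,0,0,0,0.54],[0,0,0,0,0,0,0.54],[0,0,0,0,0,0,0.54],[0,0,0,0,0,0,0.54],[0,0,0,0,0,0,0.54]]'
```

```text
time_s: 16.3
position: [0.5574, -0.0506, 0.1162]
tcp_rot: [[-0.705, 0.709, 0.0], [0.709, 0.705, 0.0], [0.0, 0.0, -1.0]]
force: [-3.2, -1.5, 0.5]
opening: 0.23
grasp_force: 1.9
time_s: 17.9
position: [0.5574, -0.0506, 0.1163]
tcp_rot: [[-0.705, 0.709, 0.0], [0.709, 0.705, 0.0], [-0.0, 0.0, -1.0]]
force: [-3.5, -1.4, -0.5]
opening: 0.233
grasp_force: 1.8
```

```bash
python3 -m pendant '[[0.0003,-0.0113,0,0,0,0.0167,0.54],[0.0012,-0.0225,0,0,0,0.0333,0.54],[0.0026,-0.0336,0,0,0,0.05,0.54],[0.0047,-0.0447,0,0,0,0.0667,0.54],[0.0073,-0.0556,0,0,0,0.0833,0.54],[0.0105,-0.0664,0,0,0,0.1,0.54],[0.0143,-0.077,0,0,0,0.1167,0.54],[0.0186,-0.0874,0,0,0,0.1333,0.54]]'; python3 - <<'E'
from h import *
p=readout.read_state()["position"][:2]-np.array([.5278,-.0195]);print(np.degrees(np.arctan2(p[1],p[0])),np.hypot(*p))
E
```

```text
time_s: 18.7
position: [0.5451, -0.0601, 0.1169]
tcp_rot: [[-0.352, 0.936, 0.007], [0.936, 0.352, -0.0], [-0.003, 0.007, -1.0]]
force: [2.0, 1.6, -0.9]
opening: 0.229
grasp_force: 1.3
-66.87023913183879 0.044117557942630704
```

```bash
python3 -m pendant '[[0.0003,-0.0113,0,0,0,0.0167,0.54],[0.0012,-0.0225,0,0,0,0.0333,0.54],[0.0026,-0.0336,0,0,0,0.05,0.54],[0.0047,-0.0447,0,0,0,0.0667,0.54],[0.0073,-0.0556,0,0,0,0.0833,0.54],[0.0105,-0.0664,0,0,0,0.1,0.54],[0.0143,-0.077,0,0,0,0.1167,0.54],[0.0186,-0.0874,0,0,0,0.1333,0.54]]'; python3 - <<'E'
from h import *
p=readout.read_state()["position"][:2]-np.array([.5278,-.0195]);print(np.degrees(np.arctan2(p[1],p[0])),np.hypot(*p))
E
```

```text
time_s: 19.5
position: [0.528, -0.0637, 0.117]
tcp_rot: [[0.058, 0.998, 0.009], [0.998, -0.058, -0.002], [-0.001, 0.009, -1.0]]
force: [1.3, -0.5, -0.6]
opening: 0.235
grasp_force: 0.9
-89.72163048837356 0.04421810726823182
```

```bash
python3 -m pendant '[[0.0003,-0.0113,0,0,0,0.0167,0.54],[0.0012,-0.0225,0,0,0,0.0333,0.54],[0.0026,-0.0336,0,0,0,0.05,0.54],[0.0047,-0.0447,0,0,0,0.0667,0.54],[0.0073,-0.0556,0,0,0,0.0833,0.54],[0.0105,-0.0664,0,0,0,0.1,0.54],[0.0143,-0.077,0,0,0,0.1167,0.54],[0.0186,-0.0874,0,0,0,0.1333,0.54]]' && python3 -m pendant '[[0.0003,-0.0113,0,0,0,0.0167,0.54],[0.0012,-0.0225,0,0,0,0.0333,0.54],[0.0026,-0.0336,0,0,0,0.05,0.54],[0.004,-0.041,0,0,0,0.061,0.54],[0.004,-0.041,0,0,0,0.061,0.54]]'; python3 - <<'E'
from h import *
p=readout.read_state()["position"][:2]-np.array([.5278,-.0195]);print(np.degrees(np.arctan2(p[1],p[0])),np.hypot(*p))
E
```

```text
time_s: 20.3
position: [0.5108, -0.0593, 0.1171]
tcp_rot: [[0.459, 0.888, 0.009], [0.888, -0.459, -0.002], [0.002, 0.009, -1.0]]
force: [1.6, -1.1, 0.6]
opening: 0.229
grasp_force: 0.9
time_s: 20.8
position: [0.503, -0.0545, 0.117]
tcp_rot: [[0.618, 0.786, 0.006], [0.786, -0.618, -0.002], [0.003, 0.006, -1.0]]
force: [0.4, -2.6, 1.1]
opening: 0.23
grasp_force: 0.8
-125.27720695733288 0.042888268185410236
```

```bash
python3 -m pendant '[[0,0.02,0,0,0,0,0.54],[0,0.02,0,0,0,0,0.54],[0,0.02,-0.1,0,0,0,0.54],[0,0.02,-0.3,0,0,0,0.54],[0,0.02,-0.5,0,0,0,0.54],[0,0.02,-0.6,0,0,-0.1,0.54],[0,0.02,-0.6,0,0,-0.2,0.54],[0,0.02,-0.6,0,0,-0.24,0.54]]' && python3 -m pendant '[[-0.35,0,0,0,0,-0.05,0.54],[-0.35,0,0,0,0,-0.05,0.54],[-0.35,0,0,0,0,-0.05,0.54],[-0.35,0,0,0,0,-0.05,0.54]]'
python3 - <<'E'
from h import *
s=readout.read_state(); im,d=capture("wrist"); b=cv2.resize(im[0:220,:,::-1],None,fx=1.5,fy=1.5,interpolation=2); cv2.imwrite("pics/w7.png",b); np.savez("w7.npz",im=im,R=s["tcp_rot"],p=s["position"])
E
```

```text
time_s: 21.6
position: [0.504, -0.0562, 0.2374]
tcp_rot: [[0.208, 0.978, 0.002], [0.978, -0.208, -0.0], [0.0, 0.002, -1.0]]
force: [0.4, -0.2, -0.6]
opening: 0.226
grasp_force: 0.0
time_s: 22.0
position: [0.4884, -0.1248, 0.2361]
tcp_rot: [[0.061, 0.998, -0.0], [0.998, -0.061, 0.001], [0.001, -0.0, -1.0]]
force: [0.2, -0.3, -0.4]
opening: 0.231
grasp_force: 0.0
```

View pics/w7.png

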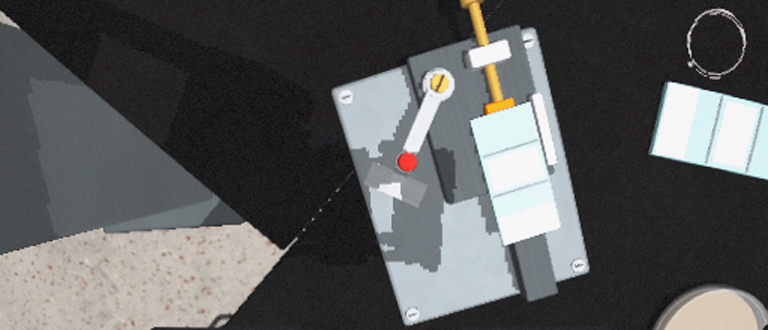

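The clip is back out, with its knob at (407,161). The slide's end meets the orange stop at about (500,112). That was my tenth picture, so I'll check for a gap numerically.

```bash
python3 - <<'E'
from h import *
f=np.load("w7.npz");s=dict(tcp_rot=f["R"],position=f["p"]);c,T=T_of("wrist",s);im=f["im"]
kn=at_z(c,T,407/1.5,161/1.5,.062);pv=at_z(c,T,439/1.5,83/1.5,.044);d=(kn-pv)[:2];print("clip ang",np.degrees(np.arctan2(d[1],d[0])),np.hypot(*d))
y=np.array([-.235,.972]);x=np.array([.972,.235])
o=np.array([.5625,-.037])
for sx in(-.005,0,.005):
  print(sx)
  for sy in np.arange(-.008,.010,.001):
    u,v=proj(c,T,np.append(o+sx*x+sy*y,.034)); print(round(sy*1e3),cv2.getRectSubPix(im,(1,1),(u,v))[0,0].tolist(),end=" ")
  print()
sat=cv2.cvtColor(im,cv2.COLOR_RGB2HSV);
print("slide px yaw:")
for n,(u,v) in dict(s1=(470,121),s2=(533,106),s3=(559,229),s4=(502,245)).items(): print(n,np.round(at_z(c,T,u/1.5,v/1.5,.034)[:2],4))
E
```

```text
clip ang -116.6870465250741 0.04532735370736909
-0.005
-8 [229, 246, 246] -7 [229, 246, 246] -6 [228, 246, 246] -5 [228, 246, 246] -4 [229, 246, 246] -3 [228, 246, 246] -2 [229, 246, 246] -1 [229, 246, 246] 0 [228, 246, 246] 1 [228, 246, 246] 2 [228, 246, 246] 3 [221, 225, 224] 4 [246, 170, 35] 5 [247, 192, 32] 6 [247, 192, 36] 7 [247, 190, 31] 8 [235, 148, 43] 9 [108, 85, 74] 
0
-8 [229, 246, 246] -7 [227, 246, 246] -6 [228, 246, 246] -5 [228, 246, 246] -4 [228, 246, 246] -3 [228, 246, 246] -2 [227, 246, 246] -1 [228, 246, 246] 0 [228, 246, 246] 1 [228, 246, 246] 2 [229, 246, 246] 3 [229, 214, 201] 4 [245, 182, 60] 5 [247, 191, 35] 6 [247, 191, 32] 7 [247, 187, 24] 8 [240, 171, 43] 9 [237, 190, 87] 
0.005
-8 [228, 245, 246] -7 [228, 246, 246] -6 [229, 246, 246] -5 [228, 245, 246] -4 [228, 246, 246] -3 [228, 246, 246] -2 [229, 245, 246] -1 [229, 246, 246] 0 [227, 246, 246] 1 [229, 246, 246] 2 [227, 245, 246] 3 [225, 221, 203] 4 [247, 187, 72] 5 [247, 190, 27] 6 [247, 188, 25] 7 [247, 185, 15] 8 [229, 164, 49] 9 [118, 117, 117] 
slide px yaw:
s1 [ 0.5442 -0.0393]
s2 [ 0.5805 -0.0326]
s3 [ 0.5965 -0.1042]
s4 [ 0.5619 -0.112 ]
```

```bash
python3 -c "
from rig import bot; print(bot.hand_in())"
```

```text
the job is handed in; nothing more can be done
None
```

I seated the slide against the orange stop with about 4 N, swung the clip onto it and left it pressing for over 2 s, then swung it back to within about 2° of where it stood, and handed the job in at about 22 s. A last check showed no gap at the stop; no verdict came back.

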